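# Stand the amber test glass in the edge-light base

### The job

Draw the amber glass plate straight up out of the slotted rack by its top edge and stand it in the trough of the edge-light base, ready to be checked for scratches: lower it in upright until it rests on the trough's floor, do not drop it, and let go. Leave the green and the violet plate in the rack.

Things in the scene. Friction and masses are not known exactly. Their poses are not given: they have to be found in the camera images.
- amber_center (a point): Centre of the amber (orange) glass plate, the one to move: 72 mm wide (its x), 8 mm thick (y), 95 mm high (z, up), 130 g, opaque frosted rim. It stands upright in one of the rack's three slots, its lower edge 6 mm, centre 53.5 mm, top edge 101 mm above the worktop, and slides freely straight up. Grasp it across its 8 mm thickness at the middle of the top edge.
- green_center (a point): Centre of the green glass plate, same size and axes, in another slot; it stays there. The three plates stand face to face, 75 mm apart along their y, in any order. The fixed white rack holds only their side edges, in 11 mm wide grooves in two end walls that reach 58 mm above the worktop.
- violet_center (a point): Centre of the violet glass plate, same size and axes, in the remaining slot of the rack; it stays there.
- light_base: Edge-light base, fixed: dark plate 150 x 80 mm with an aluminium trough along its x. Origin: on the worktop under the trough's middle. Trough inside: 104 mm long (x), 30 mm wide (y), floor 8 mm above the worktop; above 48 mm the lips flare to 46 mm at 59 mm. The plate goes in with its width along x, either way round, and may lean on a wall; standing, its centre is about 55 mm above the worktop.
Not all that is in view belongs to the job. Of the things that look like the part that bears amber_center, the larger one is meant.

How it is judged:
By the outcome, as a careful person would: the job done as asked, in the order asked, and still so for the second after the job is handed in, with the robot touching nothing.
It also fails if it takes over 43 s, if anything falls off the work surface, if the arm or the gripper's body presses on something with over 40 N, if the wrist force passes 120 N, or if a joint passes its speed limit or range.

### The arm

A 6-joint arm with a two-finger parallel gripper is mounted at the origin on a cart in front of the work surface, level with it; the furniture and walls round the work are solid. World frame = base frame: x ahead of the robot, y to its left, z up, the work surface at z = 0. Lengths are in m, angles in degrees, forces in N, time in s.
With the tool pointing down it reaches from about 0.35 to 0.85 m from the base axis. Payload 8.1 kg.
Tool frame: the origin (TCP) lies at the very end of the fingers, on their centre line; the grasp point (between the pads) lies 19 mm behind it; x points along the fingers, z is the direction in which the jaws open and shut, and the axes are right-handed (so a half turn about x gives the same grasp; the last joint's range is limited). The gripper opens to 93 mm and grips with 3 to 60 N. Pads are 15 mm wide; open, the fingers measure 128 mm over their backs; the gripper's body (75 mm by 188 mm) begins 65 mm behind the grasp point.
Start: joints at [-78.232, 7.471, 85.268, -0, 87.261, -4.893], TCP at [0.172, -0.575, 0.219] pointing down, gripper open.
Joint ranges: [-169.43, 169.43], [-51.17, 129.36], [1.28, 143.12], [-76.62, 256.62], [0, 156.53], [-152.29, 152.29]. Speed limits (degrees/s): [136.94, 136.94, 159.86, 180, 180, 180].

### API

Orientations are given as a 3x3 rotation matrix whose columns are the frame's x, y, z axes.
In Python, from cell import manip, optics gives the robot as it stands.
- The arm moves only by the tool step_arm, never from a script. Its argument "steps" is a list of rows, each a list of 2 entries, a list of its own where there are three numbers: the shift along the tool's x, y, z in m, then the turn about the tool's x in rad. In form: [[[tx, ty, tz], turn], ...]. A call has 1 to 12 rows; each row is the pose to reach, as a shift and turn from the pose measured when the call began, along the tool's axes at that moment; what a row does not reach only later rows make up. A row lasts 1/8 s, in which the tool goes at most 62.5 mm and 10.7 degrees, less where a joint would pass 70% of its speed; a pose out of reach is approached as far as the arm can. A call with a gripper value outside its range is refused whole. "jaw" is the opening, from 0 (shut) to 1 (fully open), set as the call begins (left out, the last holds). The fingers move at their own pace and stop on an object; the grip force is fixed at half the most. Time passes only in rows, so rows that repeat a pose let the fingers close. It gives the time, the measured TCP pose, the force and the opening at its end, in the units of the state.
- manip.read_state(): the state, without advancing time (a new reading comes with each control period).
- optics.get_image(name): name is "scene" or "top" or "wrist"; returns the picture (420x560x3 uint8, blue, green, red); there is no depth.
- optics.get_calibration(name): a dict with "vfov" (degrees; the focal length in pixels is half the picture's height over the tangent of half this angle, whatever the lens; pixels are square), "cx", "cy" (the principal point, pixels), "R" (3x3) and "t" (3): a world point X has camera coordinates R X + t; the wrist camera has in their place "tool_from_camera" (4x4, takes a point from camera to tool coordinates, whose origin is the TCP and whose axes are the tool frame's). Camera axes: x right, y down, z forward; pixel columns grow to the right and rows downward; lengths in m; the calibration is good to about 2 mm. A picture is of the moment at which its call begins: read the wrist's pose just before it. get_calibration takes no time and is no camera call.
- manip.hand_in(): hands the job in, once; it reports no verdict.
The state is a dict: "time": time; "joint_positions": joint angles; "qvel": joint speeds; "joint_torque": joint torques, N m; "position": TCP position; "tcp_rot": TCP orientation; "force": force on the tool from outside, world axes, zero at the start; "moment": the same for the moment, N m; "width": finger opening in m.
Only numpy, scipy, OpenCV 4.12 (cv2) and the standard library are available. Lean on these libraries where they do the work, as an engineer would, in place of code of your own. Each camera call takes 0.05 s, during which the arm holds its last target.

## Working session

There is one attempt and no reset: what is moved stays moved. The work goes in short steps, Python scripts to look and compute and a tool call to move; the robot and the scene stay as the last step left them, time stands still between calls to the robot, and variables do not carry over. Pictures are saved under pics/ and viewed, and the job is handed in when it is done.

Besides the shell and the picture viewer there is one more tool, called after "Emit:" as name([rows], argument=value, ...), one row to a line, values as JSON. step_arm: Moves the arm, as the interface text tells. Its arguments: {"type":"object","properties":{"steps":{"type":"array","items":{"type":"array"}},"jaw":{"type":"number"}},"required":["steps"]}

```bash
mkdir -p pics; ls
cat > h.py <<'E'
import numpy as np,cv2
from cell import manip,optics
E
python3 - <<'E'
from h import *
s=manip.read_state();print(s)
for n in("scene","top","wrist"):
    cv2.imwrite(f"pics/{n}0.png",optics.get_image(n));print(n,optics.get_calibration(n))
E
```

```text
pics
{'time': 0.0, 'joint_positions': array([-7.82318572e+01,  7.51460603e+00,  8.53269338e+01,  7.08037720e-04,
        8.72632911e+01, -4.89215019e+00]), 'qvel': array([-0.04897119,  0.02542031,  0.04271229, -0.02489866, -0.07382959,
       -0.00972622]), 'joint_torque': array([ 2.00401526e-03, -5.59846902e+01, -4.91761565e+01,  7.69107789e-02,
        3.53016669e-02, -1.47401961e-04]), 'position': array([ 0.1719377 , -0.57424889,  0.21761518]), 'tcp_rot': array([[-3.61075042e-04,  9.58021614e-01,  2.86695757e-01],
       [ 1.79370399e-03,  2.86695935e-01, -9.58019949e-01],
       [-9.99998326e-01,  1.68330229e-04, -1.82192593e-03]]), 'force': array([-0.49286423,  0.65738283,  0.89824637]), 'moment': array([-0.00396078,  0.01868977, -0.04449463]), 'width': 0.09302825184527008}
scene {'vfov': 47.8884855074427, 'cx': 281.6836326394793, 'cy': 211.73772290986398, 'R': array([[-0.8379464 , -0.54558698, -0.0134415 ],
       [-0.21077467,  0.34624281, -0.91416079],
       [ 0.50340825, -0.76318462, -0.40512884]]), 't': array([0.46544781, 0.16990968, 0.73998625])}
top {'vfov': 44.462042622786356, 'cx': 280.68217921583187, 'cy': 215.63931466360054, 'R': array([[-6.53075721e-02, -9.97865141e-01,  2.86266484e-04],
       [-9.75030573e-01,  6.37520857e-02, -2.12722951e-01],
       [ 2.12250567e-01, -1.41715380e-02, -9.77112514e-01]]), 't': array([0.05789357, 0.51762897, 0.93526918])}
wrist {'vfov': 64.0483740236452, 'cx': 273.270136930074, 'cy': 207.00165636342524, 'tool_from_camera': array([[ 1.04309295e-04, -2.44717835e-01,  9.69594333e-01,
        -1.65538528e-01],
       [ 1.22608127e-04, -9.69594328e-01, -2.44717847e-01,
         6.73142289e-02],
       [ 9.99999987e-01,  1.44406491e-04, -7.11333055e-05,
         1.20214177e-04],
       [ 0.00000000e+00,  0.00000000e+00,  0.00000000e+00,
         1.00000000e+00]])}
```

View pics/scene0.png

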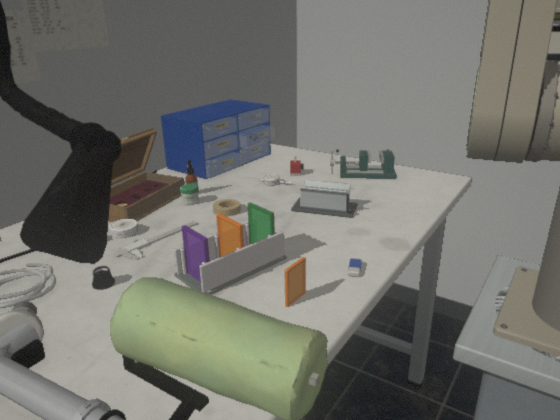

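View pics/top0.png

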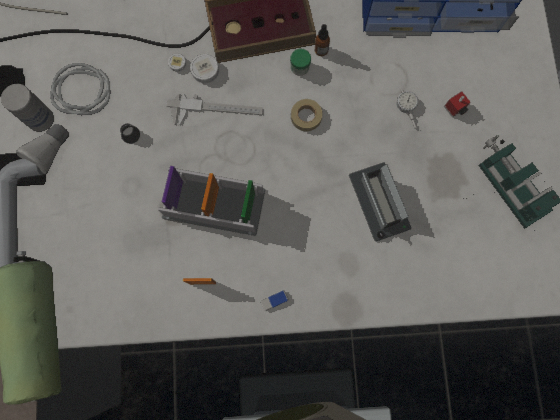

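View pics/wrist0.png

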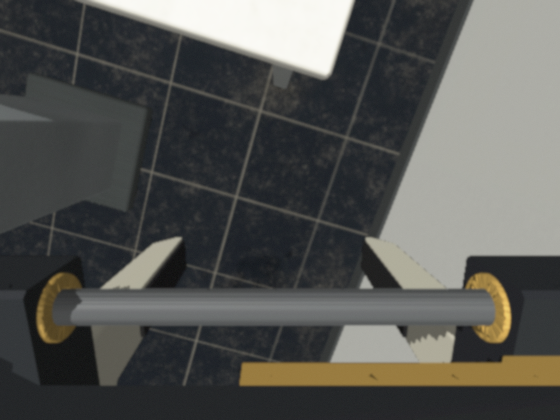

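The amber plate is in the rack's middle slot (top view around 209,195; scene view around 230,238). A smaller orange lookalike stands loose at top (198,281). The light base is at top (380,200). Next I'll zoom in.

Run:
```python
import cv2,numpy as np
t=cv2.imread("pics/top0.png");s=cv2.imread("pics/scene0.png")
cv2.imwrite("pics/ta.png",cv2.resize(t[150:250,150:290],None,fx=5,fy=5,interpolation=cv2.INTER_CUBIC))
cv2.imwrite("pics/tb.png",cv2.resize(t[150:250,330:430],None,fx=6,fy=6,interpolation=cv2.INTER_CUBIC))
a=cv2.resize(s[195:295,170:300],None,fx=6,fy=6,interpolation=cv2.INTER_CUBIC)
cv2.imwrite("pics/sa.png",a)
cv2.imwrite("pics/sb.png",cv2.resize(s[170:225,280:370],None,fx=8,fy=8,interpolation=cv2.INTER_CUBIC))
```

```text
(no output)
```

View pics/ta.png

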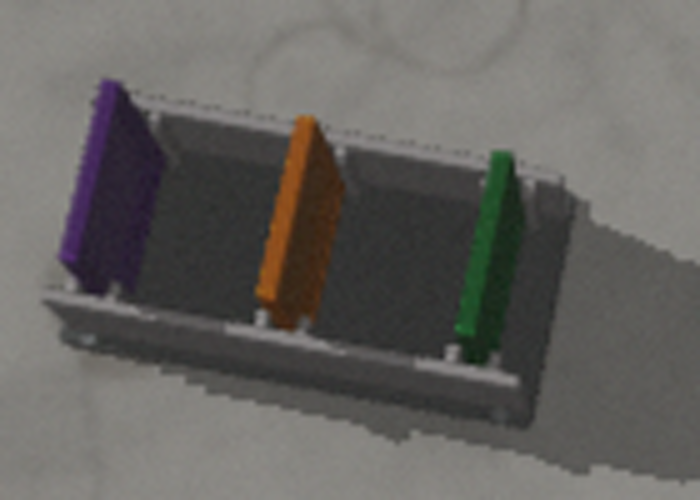

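View pics/tb.png

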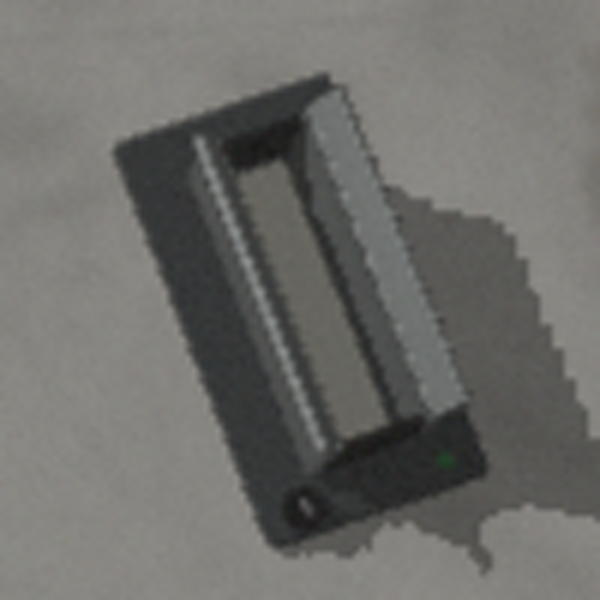

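View pics/sa.png

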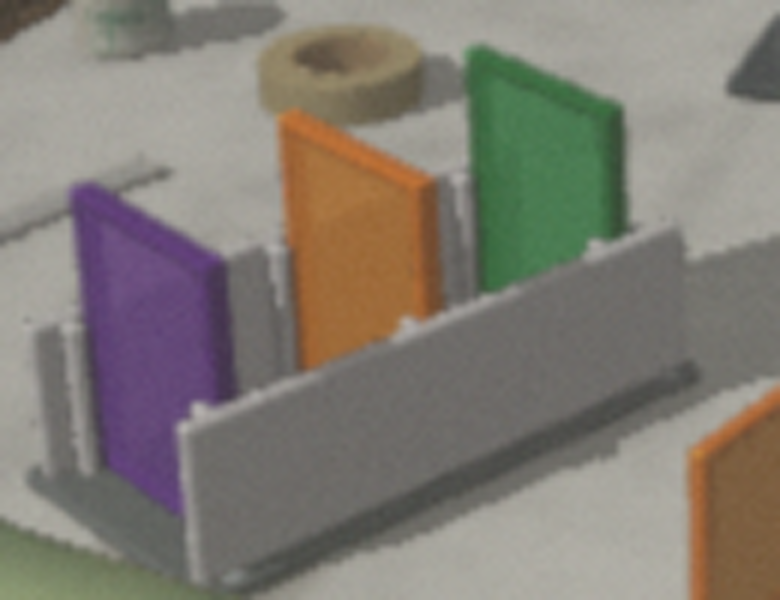

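View pics/sb.png

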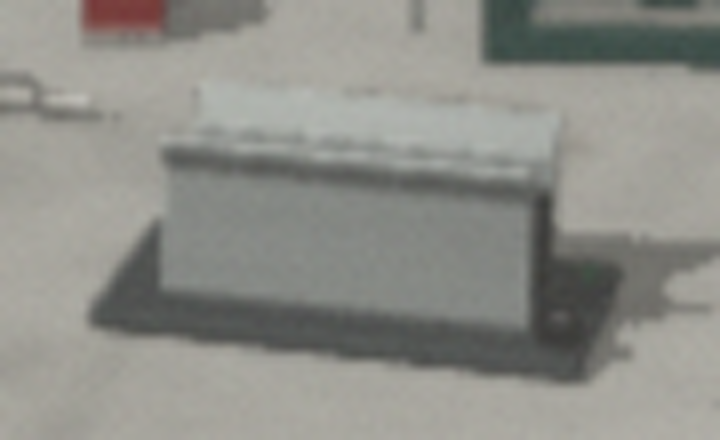

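```bash
cat >> h.py <<'E'
def cam(n):
    c=optics.get_calibration(n);f=210/np.tan(np.radians(c['vfov']/2));R=c['R'];return f,c['cx'],c['cy'],R,c['t']
def ray(n,p,state=None):
    c=optics.get_calibration(n);f=210/np.tan(np.radians(c['vfov']/2))
    d=np.array([(p[0]-c['cx'])/f,(p[1]-c['cy'])/f,1.])
    if n=='wrist':
        T=c['tool_from_camera'];Rw=state['tcp_rot'];return Rw@T[:3,3]+state['position'],Rw@T[:3,:3]@d
    return -c['R'].T@c['t'],c['R'].T@d
def onz(n,p,z,state=None):
    o,d=ray(n,p,state);return o+d*(z-o[2])/d[2]
def tri(*ods):
    A=np.zeros((3,3));b=np.zeros(3)
    for o,d in ods:
        d=d/np.linalg.norm(d);P=np.eye(3)-np.outer(d,d);A+=P;b+=P@o
    x=np.linalg.solve(A,b);return x,[np.linalg.norm(np.cross(x-o,d/np.linalg.norm(d))) for o,d in ods]
E
python3 - <<'E'
from h import *
np.set_printoptions(precision=4,suppress=True)
T=lambda x,y,ox=150,k=5,oy=150:((x+.5)/k-.5+ox,(y+.5)/k-.5+oy)
S=lambda x,y:T(x,y,170,6,195)
for n,a,b in(("amb far",T(307,118),S(289,112)),("amb near",T(265,298),S(430,180)),("vio far",T(112,82),S(85,186)),("vio near",T(69,262),S(215,258)),("gre far",T(502,152),S(480,47)),("gre near",T(465,332),S(612,105))):
    print(n,*tri(ray("top",a),ray("scene",b)),onz("top",a,.101),onz("scene",b,.101))
B=lambda x,y:T(x,y,330,6)
for n,z,ps in(("plate",.006,[(115,145),(328,75),(487,470),(275,545)]),("floor",.008,[(240,170),(285,162),(390,425),(335,440)]),("lip",.059,[(203,138),(340,90),(465,405),(325,462)])):
    q=np.array([onz("top",B(*p),z) for p in ps]);print(n,q,q.mean(0),[np.linalg.norm(q[i]-q[i-1]) for i in range(4)])
    for i in range(4):
        d=q[i]-q[i-1];print(np.degrees(np.arctan2(d[1],d[0])))
W=lambda x,y:T(x,y,280,8,170)
for w,b in(((203,82),(340,90)),((562,110),(465,405)),((165,142),(203,138)),((550,182),(325,462))):
    print(tri(ray("top",B(*b)),ray("scene",W(*w))))
print("decoy",onz("top",(198,281),.07))
E
```

```text
amb far [0.5999 0.1494 0.1011] [np.float64(0.00019041271385173252), np.float64(0.00019041271385164015)] [0.6001 0.1495 0.101 ] [0.5998 0.1493 0.101 ]
amb near [0.5313 0.1671 0.1019] [np.float64(0.000552135052313881), np.float64(0.0005521350523138772)] [0.532  0.1675 0.101 ] [0.5318 0.1656 0.101 ]
vio far [0.6184 0.2216 0.1005] [np.float64(0.000806770099969436), np.float64(0.0008067700999693899)] [0.619  0.2221 0.101 ] [0.6166 0.2223 0.101 ]
vio near [0.5503 0.2393 0.1021] [np.float64(0.000289254562072951), np.float64(0.00028925456207286847)] [0.5504 0.2393 0.101 ] [0.5522 0.2377 0.101 ]
gre far [0.5809 0.0767 0.1014] [np.float64(0.001234606736710928), np.float64(0.001234606736710778)] [0.5821 0.0773 0.101 ] [0.58   0.0759 0.101 ]
gre near [0.5144 0.0946 0.1023] [np.float64(0.0003473064056890501), np.float64(0.0003473064056889335)] [0.5144 0.0945 0.101 ] [0.5165 0.0922 0.101 ]
plate [[ 0.6102 -0.1227  0.006 ]
 [ 0.6306 -0.1986  0.006 ]
 [ 0.4887 -0.2369  0.006 ]
 [ 0.4679 -0.1631  0.006 ]] [ 0.5493 -0.1803  0.006 ] [np.float64(0.1479412170913264), np.float64(0.07853411151779721), np.f
[... 598 characters left out ...]
] [ 0.5475 -0.1806  0.059 ] [np.float64(0.1133135701899386), np.float64(0.04829054746789008), np.float64(0.11128211082257329), np.float64(0.0492644027576737)]
14.36239446387581
-73.90544145904339
-165.18872641007886
108.43008664113998
(array([ 0.6087, -0.1892,  0.0599]), [np.float64(0.0004944319342899496), np.float64(0.0004944319342899759)])
(array([ 0.5006, -0.217 ,  0.0627]), [np.float64(0.0004180958673427956), np.float64(0.0004180958673429123)])
(array([ 0.5954, -0.1435,  0.0579]), [np.float64(2.964084831103066e-05), np.float64(2.9640848310995177e-05)])
(array([ 0.4844, -0.1719,  0.0583]), [np.float64(0.0011746445839563887), np.float64(0.0011746445839564096)])
decoy [0.4038 0.1848 0.07  ]
```

Triangulated results:

| Item | Measured | Check |
|---|---|---|
| Amber top-edge centre | (0.566, 0.1585, 0.1015), width direction −14.3° | matches the stated 101 mm top and ~72 mm width |
| Rack plates | ~149 mm from violet to green | matches 2×75 mm |
| Trough | centre (0.548, −0.181), direction +15°, lips at about 59 mm | matches the stated 59 mm |

Now I'll move towards a hover over the amber plate.

Emit:
step_arm([
  [[-0.01,0.02,-0.02],0.045],
  [[-0.02,0.055,-0.055],0.09],
  [[-0.03,0.09,-0.09],0.135],
  [[-0.03,0.125,-0.125],0.18],
  [[-0.03,0.16,-0.16],0.225],
  [[-0.03,0.195,-0.195],0.27],
  [[-0.03,0.23,-0.23],0.315],
  [[-0.03,0.265,-0.265],0.36],
  [[-0.03,0.3,-0.3],0.405],
  [[-0.03,0.335,-0.335],0.45],
  [[-0.03,0.37,-0.37],0.495],
  [[-0.03,0.405,-0.405],0.54],
], jaw=0.6)

```text
time: 1.65
position: [0.4443, -0.0687, 0.2483]
tcp_rot: [[-0.0, 0.969, -0.248], [0.001, -0.248, -0.969], [-1.0, -0.0, -0.001]]
force: [1.0, -0.7, 0.7]
width: 0.0557
```

```bash
cat > go.py <<'E'
from h import *
import sys
np.set_printoptions(precision=4,suppress=True)
s=manip.read_state();R=s['tcp_rot'];p=s['position']
print('t',s['time'],'p',p,'zang',np.degrees(np.arctan2(R[1,2],R[0,2])),'w',s['width'],'F',s['force'],'q',s['joint_positions'])
g=np.array([float(v) for v in sys.argv[1:4]]);a=float(sys.argv[4])
cur=np.degrees(np.arctan2(R[1,2],R[0,2]));da=(a-cur+180)%360-180
print('shift',R.T@(g-p),'turn',-np.radians(da))
E
python3 go.py .566 .1585 .22 -104.3
```

```text
t 1.65 p [ 0.4443 -0.0687  0.2483] zang -104.36118577107572 w 0.0556584868186875 F [ 0.9877 -0.6942  0.675 ] q [-15.3875 -17.0497 105.3514   0.0685  91.7278  88.9758]
shift [ 0.0286  0.0616 -0.2503] turn -0.001067893160642714
```

Emit:
step_arm([
  [[0.003,0.01,-0.04],0],
  [[0.008,0.022,-0.09],0],
  [[0.014,0.034,-0.14],0],
  [[0.02,0.046,-0.19],0],
  [[0.026,0.056,-0.23],0],
  [[0.0285,0.0615,-0.25],0],
  [[0.0285,0.0615,-0.25],0],
  [[0.0285,0.0615,-0.25],0],
])

```text
time: 2.65
position: [0.5655, 0.1576, 0.22]
tcp_rot: [[-0.001, 0.969, -0.248], [0.001, -0.248, -0.969], [-1.0, -0.001, -0.001]]
force: [-0.3, 0.6, -0.3]
width: 0.0558
```

```bash
python3 go.py .566 .1585 .07 -104.3
python3 - <<'E'
from h import *
s=manip.read_state();im=optics.get_image("wrist");np.save("w1.npy",im);np.save("w1s.npy",s,allow_pickle=True);cv2.imwrite("pics/w1.png",im)
E
```

```text
t 2.65 p [0.5655 0.1576 0.22  ] zang -104.3712767732446 w 0.055818551564882884 F [-0.3214  0.5902 -0.3304] q [ 10.5364   5.4714  87.2762   0.0542  87.2809 114.9051]
shift [ 0.15    0.0004 -0.0009] turn -0.001244014373316013
```

View pics/w1.png

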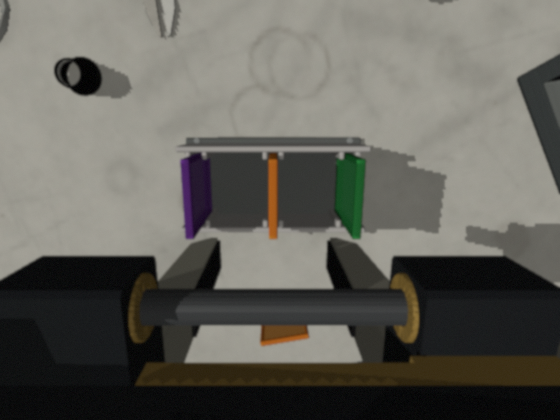

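The wrist view shows the amber top edge vertical at column 272, rows 155 to 238, between violet and green. I'll cross-check it with rays.

Run:
```python
from h import *
np.set_printoptions(precision=4,suppress=True)
s=np.load("w1s.npy",allow_pickle=True).item();im=np.load("w1.npy")
h=cv2.cvtColor(im,cv2.COLOR_BGR2HSV)
m=cv2.inRange(h,(5,150,60),(20,255,255));m[:140]=0;m[245:]=0
ys,xs=np.nonzero(m);print(xs.min(),xs.max(),ys.min(),ys.max())
for y in range(150,240,12):
    print(y,xs[ys==y].min() if (ys==y).any() else 0,xs[ys==y].max() if (ys==y).any() else 0)
for p in((272,ys.min()),(272.5,ys.max())): print(onz("wrist",p,.101,s))
```

```text
268 277 154 237
150 0 0
162 268 277
174 268 277
186 268 277
198 268 277
210 268 277
222 269 276
234 270 276
[0.6059 0.1483 0.101 ]
[0.5345 0.1662 0.101 ]
```

The two measurements agree to 1 mm across the plate's thickness. Now I'll descend.

Emit:
step_arm([
  [[0.03,0.001,-0.001],0],
  [[0.06,0.002,-0.001],0],
  [[0.09,0.002,-0.001],0],
  [[0.12,0.002,-0.001],0],
  [[0.14,0.002,-0.001],0],
  [[0.15,0.002,-0.001],0],
  [[0.15,0.002,-0.001],0],
])

```text
time: 3.58
position: [0.5676, 0.1578, 0.0702]
tcp_rot: [[-0.001, 0.969, -0.249], [0.001, -0.249, -0.969], [-1.0, -0.001, -0.001]]
force: [0.1, -0.9, -0.2]
width: 0.0554
```

```bash
python3 go.py .5675 .1583 .07 -104.3
python3 - <<'E'
from h import *
cv2.imwrite("pics/w2.png",optics.get_image("wrist"))
E
```

```text
t 3.575 p [0.5676 0.1578 0.0702] zang -104.41496693678545 w 0.05535623326972242 F [ 0.1406 -0.8561 -0.1528] q [ 10.5111  12.5689  95.5588   0.0565  71.9012 114.9085]
shift [ 0.0002 -0.0003 -0.0005] turn -0.00200655157783804
```

View pics/w2.png

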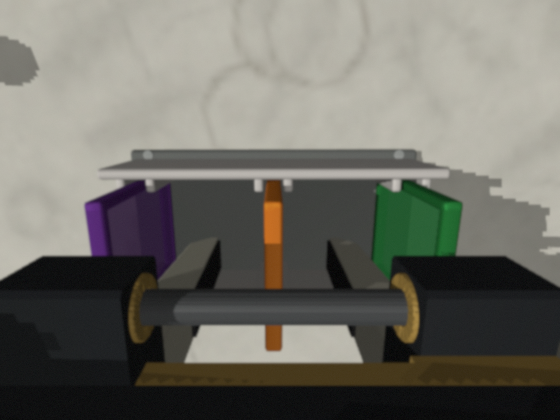

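The plate lies centred between the pads at column 273, with clearance to both neighbours. Closing the gripper.

Emit:
step_arm([
  [[0,0,0],0],
  [[0,0,0],0],
  [[0,0,0],0],
  [[0,0,0],0],
  [[0,0,0],0],
  [[0,0,0],0],
  [[0,0,0],0],
  [[0,0,0],0],
], jaw=0)

```text
time: 4.62
position: [0.5682, 0.158, 0.071]
tcp_rot: [[0.001, 0.969, -0.249], [0.001, -0.249, -0.969], [-1.0, 0.0, -0.001]]
force: [0.5, 0.7, -0.4]
width: 0.0079
```

Width is 7.9 mm, so the plate is gripped. Lifting straight up, slowly at first.

Emit:
step_arm([
  [[-0.003,0,0],0],
  [[-0.01,0,0],0],
  [[-0.02,0,0],0],
  [[-0.032,0,0],0],
  [[-0.045,0,0],0],
  [[-0.058,0,0],0],
  [[-0.072,0,0],0],
  [[-0.088,0,0],0],
  [[-0.104,0,0],0],
  [[-0.12,0,0],0],
  [[-0.13,0,0],0],
  [[-0.13,0,0],0],
])

```text
time: 6.12
position: [0.5687, 0.158, 0.2021]
tcp_rot: [[0.002, 0.969, -0.249], [0.002, -0.249, -0.969], [-1.0, 0.002, -0.002]]
force: [0.5, 0.9, -0.8]
width: 0.0078
```

```bash
python3 go.py .548 -.181 .20 -75
python3 - <<'E'
from h import *
for n in("scene","wrist"): cv2.imwrite(f"pics/{n}3.png",optics.get_image(n))
E
```

```text
t 6.125 p [0.5687 0.158  0.2021] zang -104.40959203227595 w 0.007774089450594727 F [ 0.5192  0.892  -0.8272] q [ 10.5069   6.2654  88.2937   0.0609  85.2938 114.9117]
shift [0.0016 0.0643 0.3335] turn -0.5132942126315059
```

View pics/wrist3.png

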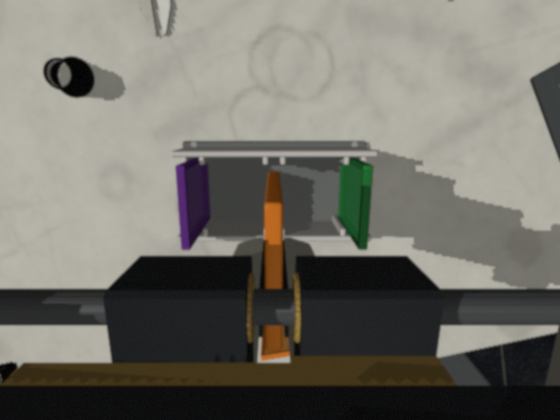

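View pics/scene3.png

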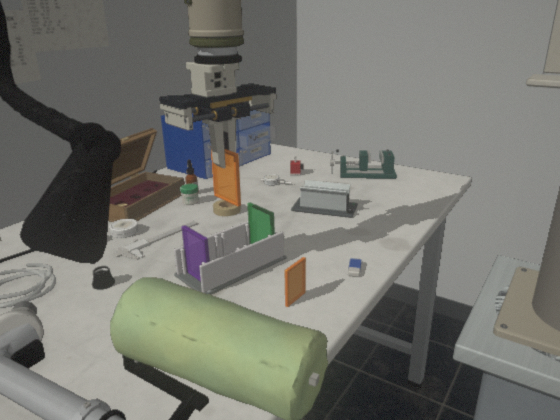

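The amber plate hangs upright, clear of the rack, with violet and green still in place. Carrying it to above the trough.

Emit:
step_arm([
  [[0,0.004,0.02],-0.03],
  [[0,0.01,0.052],-0.08],
  [[0,0.016,0.085],-0.13],
  [[0,0.023,0.12],-0.185],
  [[0,0.03,0.155],-0.24],
  [[0,0.037,0.19],-0.295],
  [[0,0.044,0.225],-0.35],
  [[0,0.05,0.26],-0.4],
  [[0,0.056,0.29],-0.45],
  [[0,0.061,0.315],-0.485],
  [[0,0.064,0.333],-0.513],
  [[0,0.064,0.333],-0.513],
])

```text
time: 7.72
position: [0.5463, -0.1815, 0.199]
tcp_rot: [[-0.002, 0.967, 0.256], [0.002, 0.256, -0.967], [-1.0, -0.001, -0.002]]
force: [1.1, 0.4, -1.0]
width: 0.0077
```

Emit:
step_arm([
  [[0,0,0],0],
  [[0,0,0],0],
])

```text
time: 7.98
position: [0.5462, -0.1806, 0.1986]
tcp_rot: [[-0.002, 0.966, 0.257], [0.002, 0.257, -0.966], [-1.0, -0.002, -0.003]]
force: [0.5, -0.2, -0.4]
width: 0.0081
```

```bash
python3 go.py .548 -.181 .073 -75
python3 - <<'E'
from h import *
s=manip.read_state();np.save("w4s.npy",s,allow_pickle=True)
for n in("wrist","top","scene"): cv2.imwrite(f"pics/{n}4.png",optics.get_image(n))
a=cv2.imread("pics/wrist4.png");cv2.imwrite("pics/w4b.png",cv2.resize(a[100:300,150:410],None,fx=3,fy=3))
E
```

```text
t 7.975 p [ 0.5462 -0.1806  0.1986] zang -75.11039745082041 w 0.00806755636663162 F [ 0.4873 -0.1691 -0.4112] q [-23.4372   4.3928  90.6513   0.0531  85.1266  51.6685]
shift [0.1256 0.0018 0.0012] turn -0.0019267990026247506
```

View pics/w4b.png

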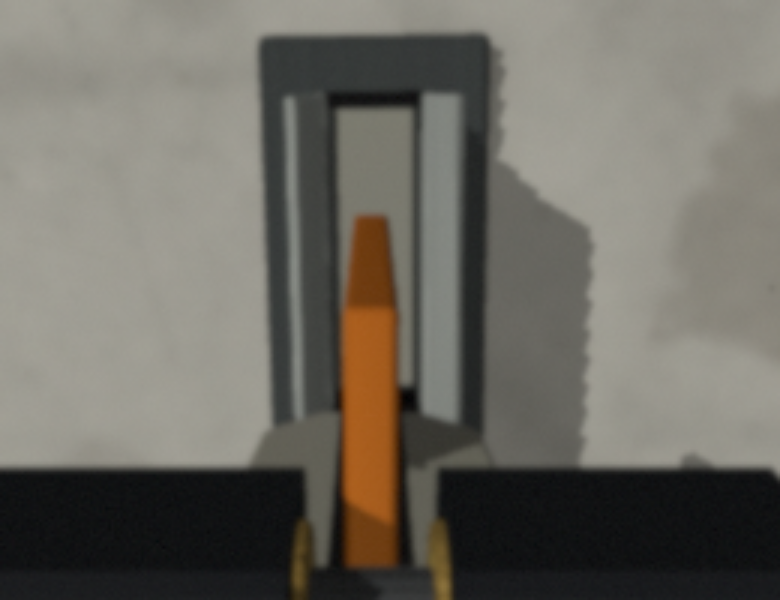

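View pics/scene4.png

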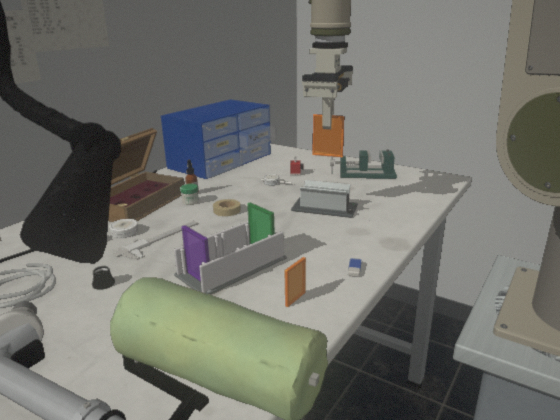

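Run:
```python
from h import *
np.set_printoptions(precision=4,suppress=True)
s=np.load("w4s.npy",allow_pickle=True).item()
P=lambda x,y:((x+.5)/3-.5+150,(y+.5)/3-.5+100)
R=s['tcp_rot']
for n,p,z in(("Llip far",(284,95),.059),("Rlip far",(463,95),.059),("Llip near",(294,418),.059),("Rlip near",(460,418),.059),("Linner",(332,150),.008),("Rinner",(416,150),.008),("floor far",(375,107),.008),("plate L",(262,40),.006),("plate R",(487,40),.006)):
    q=onz("wrist",P(*p),z,s);print(n,q,R.T@(q-s['position']))
for n,a in(("top",0),("scene",0)):pass
# amber plate: lower far edge corners and upper far edge
for p,z in(((343,306),0.2307),((396,306),.2307),((356,216),.1357),((389,216),.1357)):
    q=onz("wrist",P(*p),z,s);print('amb',q,R.T@(q-s['position']))
```

```text
Llip far [ 0.5968 -0.1403  0.059 ] [ 0.1396  0.0595 -0.0256]
Rlip far [ 0.6104 -0.1914  0.059 ] [0.1395 0.0595 0.0273]
Llip near [ 0.4995 -0.1673  0.059 ] [ 0.1398 -0.0415 -0.0245]
Rlip near [ 0.5132 -0.2187  0.059 ] [ 0.1396 -0.0414  0.0287]
Linner [ 0.5804 -0.1571  0.008 ] [ 0.1906  0.0394 -0.0135]
Rinner [ 0.588  -0.1854  0.008 ] [0.1905 0.0395 0.0159]
floor far [ 0.5985 -0.1678  0.008 ] [0.1905 0.0542 0.0015]
plate L [ 0.6102 -0.1246  0.006 ] [ 0.1926  0.0765 -0.0372]
plate R [ 0.63   -0.1991  0.006 ] [0.1924 0.0765 0.0399]
amb [ 0.58   -0.1679  0.2307] [-0.0321  0.0359 -0.0037]
amb [ 0.5819 -0.1749  0.2307] [-0.0321  0.0359  0.0035]
amb [ 0.5786 -0.1684  0.1357] [ 0.0629  0.0346 -0.0033]
amb [ 0.5806 -0.1757  0.1357] [0.0629 0.0346 0.0042]
```

Wrist rays put the trough centre at +1.3 mm along tool z and +2 mm along tool y. The trough measures 29–30 mm wide and the plate is upright, so I'll apply the correction and lower to about 6 mm above the floor.

Emit:
step_arm([
  [[0.005,0.001,0.0013],0],
  [[0.02,0.002,0.0013],0],
  [[0.038,0.002,0.0013],0],
  [[0.056,0.002,0.0013],0],
  [[0.072,0.002,0.0013],0],
  [[0.086,0.002,0.0013],0],
  [[0.098,0.002,0.0013],0],
  [[0.108,0.002,0.0013],0],
  [[0.115,0.002,0.0013],0],
  [[0.119,0.002,0.0013],0],
  [[0.119,0.002,0.0013],0],
])

```text
time: 9.5
position: [0.5485, -0.1814, 0.08]
tcp_rot: [[-0.002, 0.966, 0.257], [0.002, 0.257, -0.966], [-1.0, -0.001, -0.002]]
force: [0.0, -0.2, -1.3]
width: 0.0076
```

```bash
python3 go.py .548 -.181 .073 -75
python3 - <<'E'
from h import *
for n in("wrist","scene"): cv2.imwrite(f"pics/{n}5.png",optics.get_image(n))
a=cv2.imread("pics/wrist5.png")[120:400,130:430];b=cv2.imread("pics/scene5.png")[100:225,260:400]
cv2.imwrite("pics/c5.png",np.hstack([cv2.resize(a,(400,373)),cv2.resize(b,(400,373))]))
E
```

```text
t 9.5 p [ 0.5485 -0.1814  0.08  ] zang -75.09667905816349 w 0.007577334247206799 F [ 0.0408 -0.2133 -1.294 ] q [-23.4155  10.3615  96.9803   0.0507  72.7901  51.6661]
shift [ 0.007  -0.0004 -0.0005] turn -0.0016873678826799716
```

View pics/c5.png

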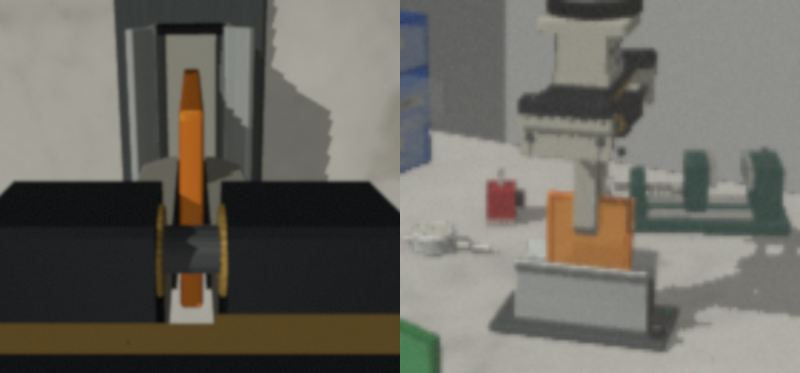

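The plate is in the trough with clearance on both sides and no contact force. Lowering gently until the force shows it has touched down.

Emit:
step_arm([
  [[0.0015,0,0],0],
  [[0.003,0,0],0],
  [[0.0045,0,0],0],
  [[0.0055,0,0],0],
  [[0.006,0,0],0],
  [[0.006,0,0],0],
])

```text
time: 10.35
position: [0.5487, -0.1815, 0.0744]
tcp_rot: [[-0.001, 0.966, 0.257], [0.001, 0.257, -0.966], [-1.0, -0.001, -0.002]]
force: [0.3, -0.4, -1.2]
width: 0.008
```

Emit:
step_arm([
  [[0.0005,0,0],0],
  [[0.001,0,0],0],
  [[0.0015,0,0],0],
  [[0.0015,0,0],0],
  [[0.0015,0,0],0],
])

```text
time: 10.98
position: [0.5488, -0.1815, 0.0729]
tcp_rot: [[-0.001, 0.966, 0.257], [0.001, 0.257, -0.966], [-1.0, -0.001, -0.002]]
force: [-0.4, -0.4, -0.7]
width: 0.008
```

Emit:
step_arm([
  [[0.0005,0,0],0],
  [[0.001,0,0],0],
  [[0.001,0,0],0],
  [[0.001,0,0],0],
])

```text
time: 11.48
position: [0.5489, -0.1817, 0.073]
tcp_rot: [[-0.001, 0.966, 0.257], [0.001, 0.257, -0.966], [-1.0, -0.0, -0.001]]
force: [-3.1, -0.1, 7.5]
width: 0.0082
```

Touchdown is clear: +7.5 N and z held at 0.073, as predicted. Releasing.

Emit:
step_arm([
  [[-0.0005,0,0],0],
  [[-0.0005,0,0],0],
  [[-0.0005,0,0],0],
  [[-0.0005,0,0],0],
  [[-0.0005,0,0],0],
  [[-0.0005,0,0],0],
], jaw=0.5)

```text
time: 12.22
position: [0.5489, -0.1816, 0.0734]
tcp_rot: [[-0.001, 0.966, 0.257], [0.001, 0.257, -0.966], [-1.0, -0.001, -0.001]]
force: [-0.2, 0.3, -0.7]
width: 0.0464
```

```bash
python3 go.py .548 -.181 .073 -75
python3 - <<'E'
from h import *
for n in("wrist","scene"): cv2.imwrite(f"pics/{n}6.png",optics.get_image(n))
a=cv2.imread("pics/wrist6.png")[120:400,130:430];b=cv2.imread("pics/scene6.png")[100:225,260:400]
cv2.imwrite("pics/c6.png",np.hstack([cv2.resize(a,(400,373)),cv2.resize(b,(400,373))]))
E
```

```text
t 12.225 p [ 0.5489 -0.1816  0.0734] zang -75.09476973411603 w 0.046401185702985584 F [-0.174   0.3435 -0.6814] q [-23.4167  10.8019  97.2231   0.0424  72.0465  51.6649]
shift [ 0.0004 -0.0007 -0.0008] turn -0.0016540438915642838
```

View pics/c6.png

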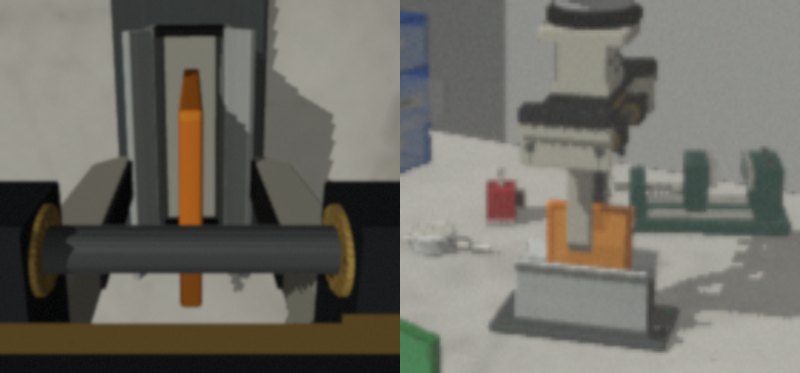

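The plate stands upright on its own and the fingers are clear on both sides. Withdrawing straight up.

Emit:
step_arm([
  [[-0.006,0,0],0],
  [[-0.016,0,0],0],
  [[-0.03,0,0],0],
  [[-0.048,0,0],0],
  [[-0.068,0,0],0],
  [[-0.09,0,0],0],
  [[-0.11,0,0],0],
  [[-0.13,0,0],0],
  [[-0.14,0,0],0],
  [[-0.14,0,0],0],
  [[-0.14,0,0],0],
])

```text
time: 13.7
position: [0.5486, -0.1816, 0.2124]
tcp_rot: [[-0.002, 0.966, 0.257], [0.002, 0.257, -0.966], [-1.0, -0.002, -0.002]]
force: [0.2, -0.2, -0.1]
width: 0.0466
```

Run:
```python
from h import *
np.set_printoptions(precision=4,suppress=True)
s=manip.read_state();print(s['time'],s['position'],s['force'],s['width'])
for n in("wrist","scene"): cv2.imwrite(f"pics/{n}7.png",optics.get_image(n))
a=cv2.imread("pics/wrist7.png");b=cv2.imread("pics/scene7.png")[100:300,150:416]
cv2.imwrite("pics/c7.png",np.hstack([cv2.resize(a,(400,300)),cv2.resize(b,(400,300))]))
h=cv2.cvtColor(a,cv2.COLOR_BGR2HSV);m=cv2.inRange(h,(5,150,60),(20,255,255));m[300:]=0
n,l,st,c=cv2.connectedComponentsWithStats(m)
for i in range(1,n):
    if st[i,4]>100:
        x,y,w,hh=st[i,:4];print(st[i]);print(onz("wrist",(x+w/2,y),.103,s),onz("wrist",(x+w/2,y+hh),.103,s),onz("wrist",(x+w/2,y+hh/2),.103,s))
```

```text
13.7 [ 0.5486 -0.1816  0.2124] [ 0.2082 -0.2475 -0.0795] 0.04662787989412765
[269 154  10  91 748]
[ 0.5894 -0.1712  0.103 ] [ 0.5136 -0.1914  0.103 ] [ 0.5528 -0.181   0.103 ]
[373 274  21  26 243]
[ 0.5122 -0.2925  0.103 ] [ 0.488  -0.3011  0.103 ] [ 0.5002 -0.2968  0.103 ]
```

View pics/c7.png

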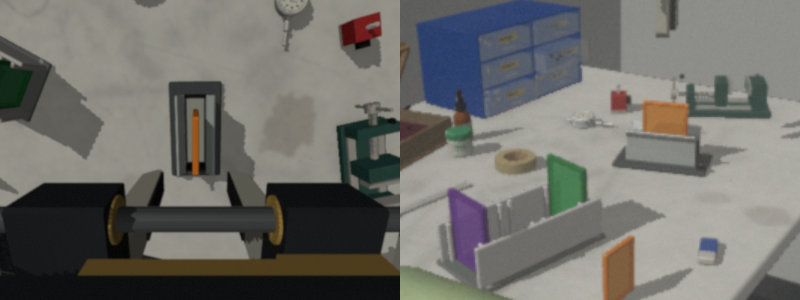

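The amber plate stands upright in the trough, violet and green are in the rack, and the arm is clear. Handing in.

Run:
```python
from h import *
print(manip.hand_in())
```

```text
the job is handed in; nothing more can be done
None
```

The amber plate now stands upright on the floor of the edge-light trough, released, and I handed the job in at about 13.8 s. I gripped it at the middle of its top edge, drew it straight up out of the rack's middle slot and carried it over. I then lowered it in small steps until it touched the floor and let go.

**Touchdown:** the force rose to 7.5 N with the tool tip stopped at 73 mm, the height predicted for a plate resting on the 8 mm floor. I did not measure the plate's height again with the cameras after letting go.

**Last pictures:** the plate was standing in the trough with its top centre near (0.553, −0.181). The wrist camera placed the plate 2–4 mm further along its width than the other measurements did, which doesn't matter in the 104 mm trough. The green and violet plates are still in the rack, the small orange lookalike was not touched, and the gripper is clear at 0.21 m with no force on it.

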